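Change the hub on the arbor press pallet

ROBOT

A 6-joint arm with a two-finger parallel gripper is mounted at the origin on the work surface. World frame = base frame: x ahead of the robot, y to its left, z up, the work surface at z = 0. Lengths are in m, angles in degrees, forces in N, time in s.
With the tool pointing down it reaches from about 0.4 to 0.825 m from the base axis. Payload 7 kg.
Tool frame: the origin (TCP) lies on the centre line of the jaws, within the pads' length; the fingertips stand 19 mm ahead of it and the grasp point (between the pads) is the TCP (r.tips_ahead is the distance from the TCP to the fingertips, in m); z points along the fingers, y is the line along which they close (so a half turn about z gives the same grasp; the last joint's range is limited). The gripper opens to 88 mm and grips with 3 to 60 N. Pads are 19 mm wide; open, the fingers measure 130 mm over their backs; the gripper's body (78 mm by 193 mm) begins 47 mm behind the grasp point.
Start: joints at [-55.342, 20.546, 0.682, 0, -70.136, -16.507], TCP at [0.21, -0.641, 0.246] pointing down, gripper open.
Joint ranges: [-176.03, 176.03], [-82.01, 121.73], [-58.28, 71.71], [-173.87, 95.51], [-174.79, -0.11], [-173.66, 173.66]. Speed limits (degrees/s): [136.94, 136.94, 172.46, 180, 180, 180].

INTERFACE

Orientations are given as [roll, pitch, yaw] about the fixed x, y, z axes, in that order (R = Rz(yaw) Ry(pitch) Rx(roll)).
In Python, from plant import r, viewer, close_job gives the robot as it stands. The module is installed in compiled form; this text tells all that it offers.
- The arm moves only by the tool arm_command, never from a script. Its arguments are lists of equal length, an entry for each row: "travel": the shift along the world's x, y, z scaled (see below), a list of three; "delta_rot": the turn, a rotation vector about the world's x, y, z scaled (see below), a list of three. In form: {"travel": [[dx, dy, dz], ...], "delta_rot": [[rx, ry, rz], ...]}. A call has 1 to 20 rows; each row is the pose to reach, as a shift and turn from the pose commanded when the call began; what a row does not reach only later rows make up. The controller multiplies each number of a shift by 0.5 m and each number of a turn by 90 degrees. A row lasts 1/8 s, in which the tool goes at most 62.5 mm and 10.7 degrees, less where a joint would pass 70% of its speed; a pose out of reach is approached as far as the arm can. A call with a number of a shift or a turn outside -1 to 1 is refused whole. A call with a gripper value outside its range is refused whole. "grip" is the opening, from 0 (shut) to 1 (fully open), set as the call begins (left out, the last holds). The fingers move at their own pace and stop on an object; "newtons" is the grip in N (left out, the last holds). Time passes only in rows, so rows that repeat a pose let the fingers close. It gives the time, the measured TCP pose, the force, the opening and the grip force at its end, in the units of the state.
- r.get_state(): the state, without advancing time (a new reading comes with each control period).
- viewer.capture(name): name is "scene" or "top" or "wrist"; returns a dict with "img" (480x640x3 uint8, red, green, blue), "camera_matrix" (3x3 intrinsics, pixels), "R" (3x3) and "t" (3): a world point X has camera coordinates R X + t; the wrist camera has in their place "mount" (4x4, takes a point from camera to tool coordinates, whose origin is the TCP and whose axes are the flange's). Camera axes: x right, y down, z forward; pixel columns grow to the right and rows downward; lengths in m; the calibration is good to about 2 mm. A picture is of the moment at which its call begins: read the wrist's pose just before it. There is no depth.
- close_job(): hands the job in; it is judged then, once.
The state is a dict: "time_s": time; "joints": joint angles; "qd": joint speeds; "joint_torque": joint torques, N m; "tcp_pos": TCP position; "eef_rot": TCP orientation; "contact_force": force on the tool from outside, world axes, zero at the start; "moment": the same for the moment, N m; "gripper_width": finger opening in m; "gripper_force": force on a finger pad.
Only numpy, scipy, OpenCV 4.12 (cv2) and the standard library are available. Lean on these libraries where they do the work, as an engineer would, in place of code of your own. Each camera call takes 0.05 s, during which the arm holds its last target. There are 200 camera calls.

TASK

Change the work on the arbor press. Shift the steel pallet sideways off its side stop and draw it out along its guides to the front stop, stand the finished hub from it in the empty cell of the crate, then stand the unpressed hub (the one whose pin sticks up) in the pallet's nest and slide the pallet back in under the ram and across, fully home against the side stop. Keep the pallet down in its guides, stand the hubs down without dropping or tipping them, and leave the other hubs where they are.

Things in the scene. Friction and masses are not known exactly. Their poses are not given: they have to be found in the camera images.
- press: Fixed aluminium arbor press: bed plate 12 mm thick, column at its +y end, head and ram overhanging the bed. Origin on the bed top straight below the ram, where the pallet's origin is when home. +y points into the throat, +x to the side stop, z up. Guides stand 12 mm above the bed and leave the pallet an L-shaped path: home, across to lane_in, out to lane_out; back in reverse.
- ram (a point): Centre of the underside of the square 24 mm ram, 95 mm above the bed. The head block (press frame x -32 to 32, y -30 to 30 mm) begins 152 mm above the bed; the ram's top is at 320 mm.
- lane_in (a point): On the bed at press x -34, y 0 mm: where the pallet's origin is after it has shifted sideways off the side stop into the lane. Faces of the guides (press frame): straight rail on the -x side at x -68.5 mm; back stop at y 39 mm; side stop at x 33 mm for y -159 to 39 mm.
- lane_out (a point): On the bed at press x -34, y -125 mm: where the pallet's origin is when its end meets the front stop (face at y -280 mm). The lane is 69 mm wide, x -68.5 to 0.5 mm.
- shoulder (a point): Corner of the shoulder rail, on the bed at press x 0.5, y -159 mm. The rail runs from here to y -290 mm and fills x 0.5 to 55 mm; it bars the pallet at home from coming straight out. Home leaves the pallet about 1 mm to the side stop and 4 mm play either way in y.
- pallet: Loose flat steel pallet on the press bed, about 0.6 kg, 64 mm wide (x), 190 long (y -155 to 35), 10 thick; axes parallel to the press's. Origin on its underside below the nest's centre. Nest: square of lips 52 mm inside, 5 mm above the top face; a hub stands in it 10 mm above the origin. Handle at y -130 mm. Starts home with the finished hub in the nest; slides easily (friction 0.2).
- handle (a point): Grip point on the pallet's handle, an upright steel block 20 mm wide (x), 30 mm long (y), whose top is 60 mm above the pallet's underside. The point lies on the block's centre line, 46 mm above the underside (14 mm below the top); axes as the pallet's.
- finished: Turned aluminium hub, 150 g: round flange 44 mm in diameter, 20 mm high, then a round neck 28 mm in diameter up to 48 mm. Origin at the centre of its underside, z up its axis. Finished: its pin is pressed in flush, so its top is flat. It starts in the pallet's nest under the ram.
- unpressed: Turned aluminium hub, 150 g: round flange 44 mm in diameter, 20 mm high, then a round neck 28 mm in diameter up to 48 mm. Origin at the centre of its underside, z up its axis. Not yet pressed: a steel pin 16 mm in diameter sticks up 16 mm above the neck, 64 mm in all. It starts in one cell of the crate.
- crated_a: Turned aluminium hub, 150 g: round flange 44 mm in diameter, 20 mm high, then a round neck 28 mm in diameter up to 48 mm. Origin at the centre of its underside, z up its axis. A finished hub already in the crate, to be left alone.
- crated_b: Turned aluminium hub, 150 g: round flange 44 mm in diameter, 20 mm high, then a round neck 28 mm in diameter up to 48 mm. Origin at the centre of its underside, z up its axis. Another finished hub already in the crate, to be left alone.
- crate: A low square plywood crate, fixed to the bench, 155 mm square and 28 mm high, walls and cross dividers 5 mm thick, floor 5 mm thick: 2 x 2 cells, each 70 mm square inside, 75 mm apart. Origin: centre of its underside. Three cells hold a hub each (two finished, one unpressed), one is empty.
- cell0 (a point): Centre of a crate cell, on its floor, 5 mm above the bench (crate frame x +37.5, y +37.5 mm).
- cell1 (a point): Centre of a crate cell, on its floor, 5 mm above the bench (crate frame x +37.5, y -37.5 mm).
- cell2 (a point): Centre of a crate cell, on its floor, 5 mm above the bench (crate frame x -37.5, y +37.5 mm).
- cell3 (a point): Centre of a crate cell, on its floor, 5 mm above the bench (crate frame x -37.5, y -37.5 mm).
Things that resemble listed ones, but are neither listed nor needed, are in the scene too. Of the things that look like the pallet, the middle-sized one is meant.

How it is judged (in metres and radians):
On the way, in this order (a step that is already met when the one before it is completed fails the run):
1. the pallet is drawn out to the front stop (within 25 mm of it) (y of pallet in the frame of press below -0.1 m), for 0.1 s.
2. the finished hub stands in a free cell of the crate, let go ((horizontal distance between finished and cell0 below 0.022 m or horizontal distance between finished and cell1 below 0.022 m or horizontal distance between finished and cell2 below 0.022 m or horizontal distance between finished and cell3 below 0.022 m) and z of finished in the frame of crate between 0 and 0.01 m and angle between finished's own z axis and vertical below 0.12 rad and linear speed of finished below 0.03 m/s and contact force between the fingers and finished below 0.1 N), for 0.1 s.
3. the unpressed hub stands in the pallet's nest, let go (horizontal distance between unpressed and pallet below 0.009 m and z of unpressed in the frame of pallet between 0.006 and 0.0135 m and angle between unpressed's own z axis and vertical below 0.12 rad and contact force between the fingers and unpressed below 0.1 N), for 0.1 s.
At the end, for the whole second after the job is handed in: The pallet rests at home on the bed (5 mm across, 8 mm along), the unpressed hub upright in its nest (origin within 9 mm of the nest centre, on the pallet); the finished hub and the two others stand upright on the floor of crate cells (within 22 mm of a cell centre). All at rest (x of pallet in the frame of press between -0.005 and 0.005 m and y of pallet in the frame of press between -0.008 and 0.008 m and z of pallet in the frame of press below 0.004 m and horizontal distance between unpressed and pallet below 0.009 m and z of unpressed in the frame of pallet between 0.006 and 0.0135 m and angle between each of unpressed, finished, crated_a, crated_b's own z axis and vertical below 0.12 rad and (horizontal distance between finished and cell0 below 0.022 m or horizontal distance between finished and cell1 below 0.022 m or horizontal distance between finished and cell2 below 0.022 m or horizontal distance between finished and cell3 below 0.022 m) and z of finished in the frame of crate between 0 and 0.01 m and linear speed of each of finished, crated_a, crated_b below 0.03 m/s and (horizontal distance between crated_a and cell0 below 0.022 m or horizontal distance between crated_a and cell1 below 0.022 m or horizontal distance between crated_a and cell2 below 0.022 m or horizontal distance between crated_a and cell3 below 0.022 m) and z of crated_a in the frame of crate between 0 and 0.01 m and (horizontal distance between crated_b and cell0 below 0.022 m or horizontal distance between crated_b and cell1 below 0.022 m or horizontal distance between crated_b and cell2 below 0.022 m or horizontal distance between crated_b and cell3 below 0.022 m) and z of crated_b in the frame of crate between 0 and 0.01 m and linear speed of each of pallet, unpressed below 0.02 m/s); the robot touches nothing.
It fails at once if the pallet is lifted out of its guides (raised 8 mm) (z of pallet in the frame of press above 0.008 m).
It fails at once if the finished or the unpressed hub is tipped (by over 0.5 rad) (angle between any of finished, unpressed's own z axis and vertical above 0.5 rad).
It fails at once if a hub is dropped (falls freely faster than 0.7 m/s, about 25 mm) ((contact force between the fingers and finished below 0.1 N and linear speed of finished above 0.7 m/s) or (contact force between the fingers and unpressed below 0.1 N and linear speed of unpressed above 0.7 m/s)).
It fails at once if another hub is moved by more than 20 mm (distance of any of crated_a, crated_b from where it was at the start of the episode above 0.02 m).
It also fails if it takes over 72 s, if anything falls off the work surface, if the arm or the gripper's body presses on something with over 40 N, if the wrist force passes 120 N, or if a joint passes its speed limit or range.

## Working session

There is one attempt and no reset: what is moved stays moved. The work goes in short steps, Python scripts to look and compute and a tool call to move; the robot and the scene stay as the last step left them, time stands still between calls to the robot, and variables do not carry over. Pictures are saved under pics/ and viewed, at most 13 in all, crops included, and the job is handed in when it is done.

Besides the shell and the picture viewer there is one more tool, called as name(argument=value, ...) on one line, values as JSON. arm_command: Moves the arm, as the interface text tells. Shifts and turns lie within -1 to 1; 1 stands for 0.5 m of shift or 90 degrees of turn. Its arguments: {"type":"object","properties":{"travel":{"type":"array"},"delta_rot":{"type":"array"},"grip":{"type":"number"},"newtons":{"type":"number"}},"required":["travel","delta_rot"]}

```bash
mkdir -p pics
cat > h.py <<'E'
import numpy as np, cv2
from plant import r, viewer, close_job
def snap(n,name):
    c=viewer.capture(n); cv2.imwrite(f'pics/{name}.png',c['img'][:,:,::-1]); np.savez(f'pics/{name}.npz',**c); return c
def ray(c,u,v,z):
    K=np.array(c['camera_matrix']);R=np.array(c['R']);t=np.array(c['t'])
    d=R.T@np.linalg.inv(K)@[u,v,1]; o=-R.T@t
    return o+d*(z-o[2])/d[2]
def proj(c,X):
    p=np.array(c['camera_matrix'])@(np.array(c['R'])@np.array(X)+np.array(c['t'])); return p[:2]/p[2]
E
python3 - <<'E'
from h import *
print(r.get_state(), r.tips_ahead)
for n in('scene','top'):
    c=snap(n,n); print(c['camera_matrix'],c['R'],c['t'])
a=cv2.imread('pics/scene.png');b=cv2.imread('pics/top.png')
E
```

```text
{'time_s': 0.0, 'joints': array([-5.53412673e+01,  2.05929986e+01,  6.32705445e-01, -1.97117723e-02,
       -7.01351114e+01, -1.65075111e+01]), 'qd': array([-0.06405753, -0.01624005,  0.05501587, -0.01187461,  0.01872214,
       -0.00160266]), 'joint_torque': array([ 2.50460238e-03, -5.82711482e+01,  2.93062466e+01,  6.99718729e+00,
        6.91790512e-03, -9.12208907e-05]), 'tcp_pos': array([ 0.21011685, -0.64097842,  0.24459818]), 'eef_rot': array([ 1.79903262e+02, -9.34463403e-03, -1.61855484e+02]), 'contact_force': array([-0.45796397, -0.20885289,  0.21161559]), 'moment': array([ 0.0187964 , -0.03754492,  0.00955979]), 'gripper_force': 0.0, 'gripper_width': 0.0873202291580378} 0.019
[[599.97168737   0.         316.37986784]
 [  0.         599.97168737 231.63471653]
 [  0.           0.           1.        ]] [[-0.34432227  0.93874346 -0.0142441 ]
 [ 0.64670826  0.22615348 -0.72843876]
 [-0.68059577 -0.26002946 -0.68496283]] [ 0.09641623 -0.30617359  1.58783488]
[[479.22432485   0.         323.49457977]
 [  0.         479.22432485 240.06701708]
 [  0.           0.           1.        ]] [[-0.02345433 -0.99922373 -0.03165157]
 [-0.99176956  0.02724218 -0.12510399]
 [ 0.12586913  0.02845683 -0.99163863]] [0.12180642 0.53195249 1.08496281]
```

View pics/top.png

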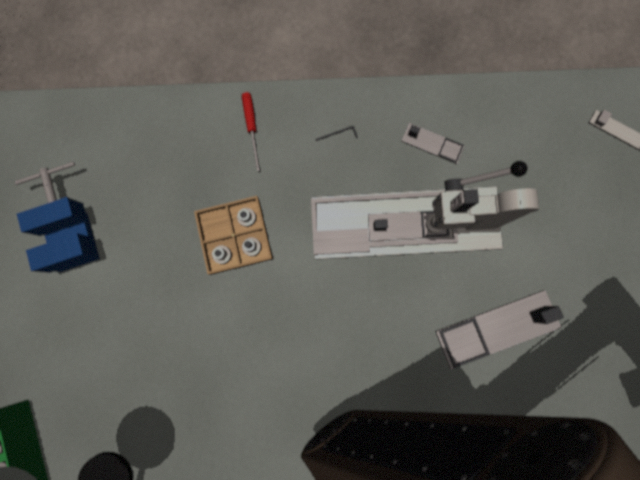

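View pics/scene.png

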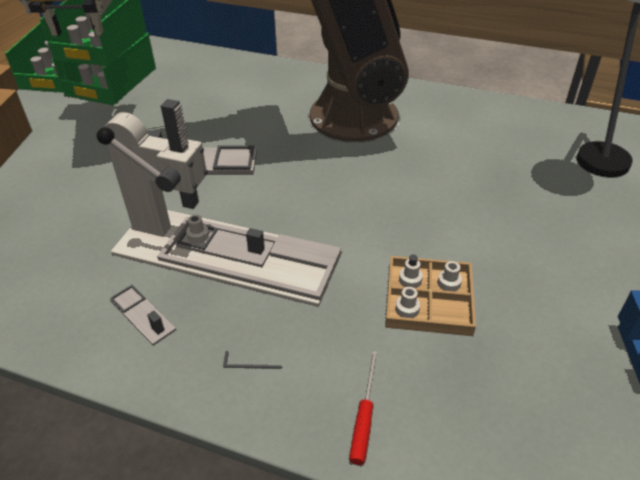

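The top view shows the crate at (233,235) with its empty cell at (215,222). The press bed spans (312..502, 190..258), with the column on the right, so press +y is about world -y and press +x about world -x.

There are three pallet-like things in the top view: small (433,142), medium on the press bed (415,225) and large (500,328). The middle-sized one on the bed is meant. The dark-topped hub in the crate, scene (412,262), should be the unpressed one. I'll confirm both in one enlarged crop.

Run:
```python
from h import *
a=cv2.imread('pics/top.png')[182:282,300:510];b=cv2.imread('pics/scene.png')
A=cv2.resize(a,(630,300),interpolation=cv2.INTER_CUBIC)
B=cv2.resize(b[200:300,105:345],(480,200)) 
C=cv2.resize(cv2.imread('pics/top.png')[192:280,190:278],(300,300),interpolation=cv2.INTER_CUBIC)
D=cv2.resize(b[245:340,380:480],(300,285),interpolation=cv2.INTER_CUBIC)
o=np.zeros((600,800,3),np.uint8);o[:300,:630]=A;o[300:600,:300]=C;o[300:585,300:600]=D
cv2.imwrite('pics/crop1.png',o)
```

```text
(no output)
```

View pics/crop1.png

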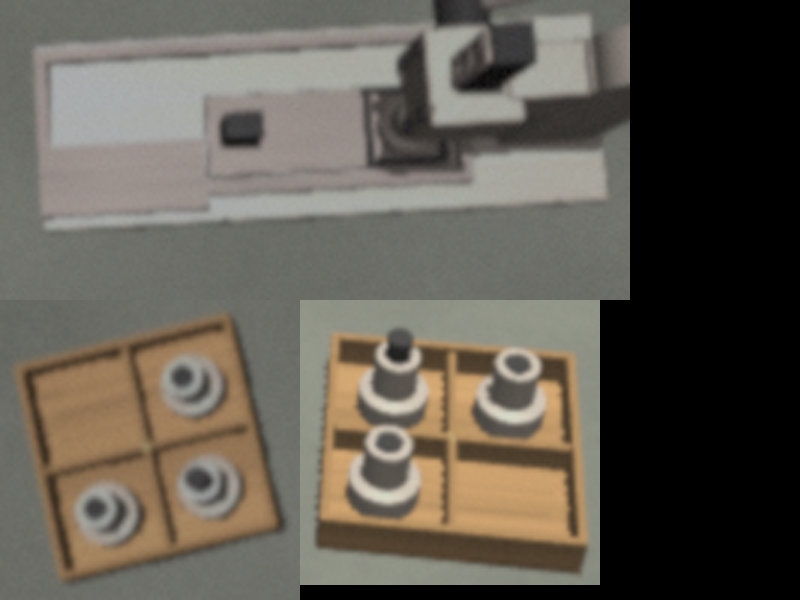

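The crop confirms both. The medium pallet sits on the bed with its handle at about top px (382,223). The unpressed hub (dark pin) is at about top px (251,246), and the empty cell is at about (215,222). Next is a coarse measurement.

Run:
```python
from h import *
T=dict(np.load('pics/top.npz'))
T['img']=0;f=lambda x,y,z:ray(T,300+x/3,182+y/3,z).round(4)
print('cam',-T['R'].T@T['t'])
print('bed edge bottom',f(45,229,.012),f(605,199,.012))
print('front outer top corner',f(35,47,.024),'shoulder rail outer',f(42,214,.024))
print('shoulder corner inner',f(208,142,.024),f(42,148,.024))
print('handle',f(242,128,.072))
g=lambda x,y,z:ray(T,190+x/3.41,192+(y-300)/3.41,z).round(4)
P=np.array([g(16,367,.028),g(230,315,.028),g(282,527,.028),g(65,580,.028)]);print(P,P.mean(0))
d=P[1]-P[0];print(np.degrees(np.arctan2(d[1],d[0])))
w=viewer.capture('wrist');np.savez('pics/w0.npz',**w);print(w['mount'],w['camera_matrix'])
```

```text
cam [0.39386785 0.07634572 1.14629578]
bed edge bottom [0.4947 0.1301 0.012 ] [ 0.5067 -0.3101  0.012 ]
front outer top corner [0.6392 0.1344 0.024 ] shoulder rail outer [0.5055 0.1317 0.024 ]
shoulder corner inner [ 5.589e-01 -3.000e-04  2.400e-02] [0.5578 0.1306 0.024 ]
handle [ 0.5618 -0.0229  0.072 ]
[[0.6128 0.4149 0.028 ]
 [0.6454 0.2639 0.028 ]
 [0.4953 0.2288 0.028 ]
 [0.4626 0.3793 0.028 ]] [0.554025 0.321725 0.028   ]
-77.81716737506227
[[ 4.09253683e-04 -9.62008498e-01 -2.73019199e-01  7.34616534e-02]
 [ 9.99999896e-01  3.38629613e-04  3.05799285e-04  1.10666926e-04]
 [-2.01729125e-04 -2.73019296e-01  9.62008536e-01 -1.38742235e-01]
 [ 0.00000000e+00  0.00000000e+00  0.00000000e+00  1.00000000e+00]] [[344.853695     0.         319.59015894]
 [  0.         344.853695   239.71017657]
 [  0.           0.           1.        ]]
```

arm_command(travel=[[0.38,0.88,0.31],[0.38,0.88,0.31],[0.38,0.88,0.31],[0.38,0.88,0.31],[0.38,0.88,0.31],[0.38,0.88,0.31],[0.38,0.88,0.31],[0.38,0.88,0.31],[0.38,0.88,0.31]], delta_rot=[[0,0,0.817],[0,0,0.817],[0,0,0.817],[0,0,0.817],[0,0,0.817],[0,0,0.817],[0,0,0.817],[0,0,0.817],[0,0,0.817]], grip=1)

```text
time_s: 1.27
tcp_pos: [0.4018, -0.1984, 0.402]
eef_rot: [-179.8, -0.0, -88.0]
contact_force: [0.7, 0.3, 0.6]
gripper_width: 0.0877
gripper_force: 0.0
```

arm_command(travel=[[0.0,0.13,0],[0.05,0.25,0],[0.12,0.36,-0.06],[0.2,0.44,-0.14],[0.28,0.48,-0.22],[0.32,0.48,-0.28],[0.32,0.48,-0.28],[0.32,0.48,-0.28]], delta_rot=[[0,0,0],[0,0,0],[0,0,0],[0,0,0],[0,0,0],[0,0,0],[0,0,0],[0,0,0]])

```text
time_s: 2.28
tcp_pos: [0.5602, 0.0378, 0.2605]
eef_rot: [180.0, -0.0, -88.4]
contact_force: [-0.6, 0.4, -0.1]
gripper_width: 0.0878
gripper_force: 0.0
```

```bash
cat >> h.py <<'E'
from scipy.spatial.transform import Rotation as Ro
def wsnap(name):
    s=r.get_state(); c=viewer.capture('wrist')
    M=np.array(c['mount']); Rt=Ro.from_euler('xyz',s['eef_rot'],degrees=True).as_matrix()
    Rc=Rt@M[:3,:3]; o=Rt@M[:3,3]+s['tcp_pos']
    d=dict(img=c['img'],camera_matrix=c['camera_matrix'],R=Rc.T,t=-Rc.T@o)
    cv2.imwrite(f'pics/{name}.png',c['img'][:,:,::-1]); np.savez(f'pics/{name}.npz',**d)
    print('tcp',s['tcp_pos'].round(4),s['eef_rot'].round(2)); return d
E
python3 - <<'E'
from h import *
c=wsnap('w1')
E
```

```text
tcp [0.5602 0.0378 0.2605] [ 1.7996e+02 -4.0000e-02 -8.8360e+01]
```

View pics/w1.png

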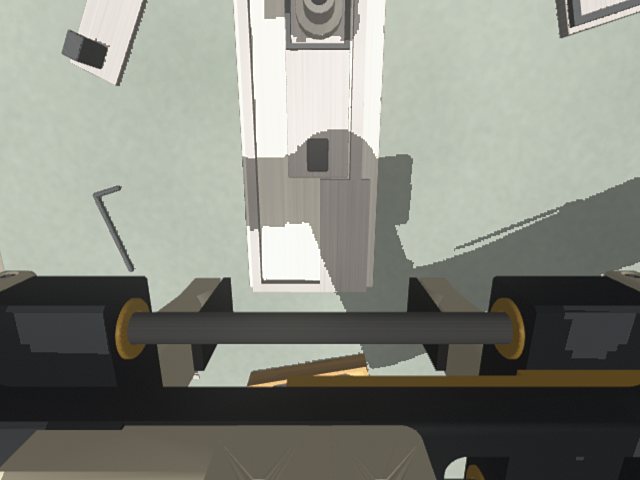

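Run:
```python
from h import *
c=dict(np.load('pics/w1.npz'))
g=cv2.cvtColor(c['img'],cv2.COLOR_RGB2GRAY)
m=((g<75)).astype(np.uint8); m[:125]=0;m[190:]=0;m[:,:295]=0;m[:,345:]=0
n,l,s,ce=cv2.connectedComponentsWithStats(m); print(s,ce)
H=ray(c,*ce[1+s[1:,4].argmax()],.072); print('handle',H)
for nm,u,v,z in[('pallet front-left',289,178,.022),('shoulder',320.5,179,.024),('front stop face',291,283,.012),('rail outer left top',249,291,.024),('outer right',378,286,.012),('rail outer left far',232,0,.024),('nest outer near L',287,48,.027),('nest near R',350,48,.027)]:
    print(nm,ray(c,u,v,z).round(4))
```

```text
[[     0      0    640    480 306987]
 [   310    139      1      1      1]
 [   308    140      1      2      2]
 [   307    141     21     30    202]
 [   308    146      1      1      1]
 [   319    159      1      1      1]
 [   313    161      1      1      1]
 [   320    161      1      1      1]
 [   322    162      3      2      4]] [[319.50123621 239.55315372]
 [310.         139.        ]
 [308.         140.5       ]
 [317.8019802  163.36633663]
 [308.         146.        ]
 [319.         159.        ]
 [313.         161.        ]
 [320.         161.        ]
 [323.         162.25      ]]
handle [ 0.56338394 -0.01644412  0.072     ]
pallet front-left [0.5943 0.0028 0.022 ]
shoulder [0.5602 0.0027 0.024 ]
front stop face [0.5921 0.1295 0.012 ]
rail outer left top [0.6407 0.136  0.024 ]
outer right [0.4865 0.1304 0.012 ]
rail outer left far [ 0.6487 -0.1622  0.024 ]
nest outer near L [ 0.5964 -0.1223  0.027 ]
nest near R [ 0.5353 -0.1241  0.027 ]
```

Wrist view: the handle top is at (317,154), the shoulder corner at (320,179), and the nest with the finished hub at (320,15). The handle works out at about (0.5635, -0.025). I'm moving to grip it.

arm_command(travel=[[0.007,-0.06,-0.08],[0.007,-0.12,-0.16],[0.007,-0.12,-0.24],[0.007,-0.12,-0.32],[0.007,-0.12,-0.38],[0.007,-0.12,-0.406],[0.007,-0.12,-0.406],[0.007,-0.12,-0.406]], delta_rot=[[0,0,0],[0,0,0],[0,0,0],[0,0,0],[0,0,0],[0,0,0],[0,0,0],[0,0,0]])

```text
time_s: 3.32
tcp_pos: [0.5648, -0.0212, 0.0593]
eef_rot: [-179.8, 0.0, -88.3]
contact_force: [0.5, -0.3, 0.4]
gripper_width: 0.0875
gripper_force: 0.0
```

arm_command(travel=[[0,0,0],[0,0,0],[0,0,0],[0,0,0],[0,0,0],[0,0,0],[0,0,0]], delta_rot=[[0,0,0],[0,0,0],[0,0,0],[0,0,0],[0,0,0],[0,0,0],[0,0,0]], grip=0, newtons=20)

```text
time_s: 4.2
tcp_pos: [0.5638, -0.0214, 0.0575]
eef_rot: [180.0, -0.0, -88.3]
contact_force: [-0.5, -0.6, 0.2]
gripper_width: 0.0232
gripper_force: 0.0
```

arm_command(travel=[[0,0,0],[0,0,0],[0,0,0],[0,0,0]], delta_rot=[[0,0,0],[0,0,0],[0,0,0],[0,0,0]])

```text
time_s: 4.7
tcp_pos: [0.5638, -0.0214, 0.0575]
eef_rot: [-180.0, 0.0, -88.3]
contact_force: [0.6, 0.6, -0.1]
gripper_width: 0.0198
gripper_force: 20.0
```

arm_command(travel=[[0.008,0,0],[0.02,0.001,0],[0.034,0.001,0],[0.048,0.001,0],[0.06,0.002,0],[0.068,0.002,0],[0.068,0.002,0],[0.068,0.002,0]], delta_rot=[[0,0,0],[0,0,0],[0,0,0],[0,0,0],[0,0,0],[0,0,0],[0,0,0],[0,0,0]])

```text
time_s: 5.7
tcp_pos: [0.5981, -0.0203, 0.0575]
eef_rot: [-180.0, 0.0, -88.3]
contact_force: [0.9, -0.4, -1.7]
gripper_width: 0.0201
gripper_force: 20.0
```

Run:
```python
from h import *
snap('top','top2')
b=snap('scene','scene2')['img']
a=cv2.imread('pics/top2.png')[182:282,300:510]
A=cv2.resize(a,(630,300),interpolation=cv2.INTER_CUBIC)
B=cv2.resize(cv2.imread('pics/scene2.png')[170:320,95:355],(520,300),interpolation=cv2.INTER_CUBIC)
o=np.zeros((600,630,3),np.uint8);o[:300]=A;o[300:,:520]=B;cv2.imwrite('pics/crop2.png',o)
```

```text
(no output)
```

View pics/crop2.png

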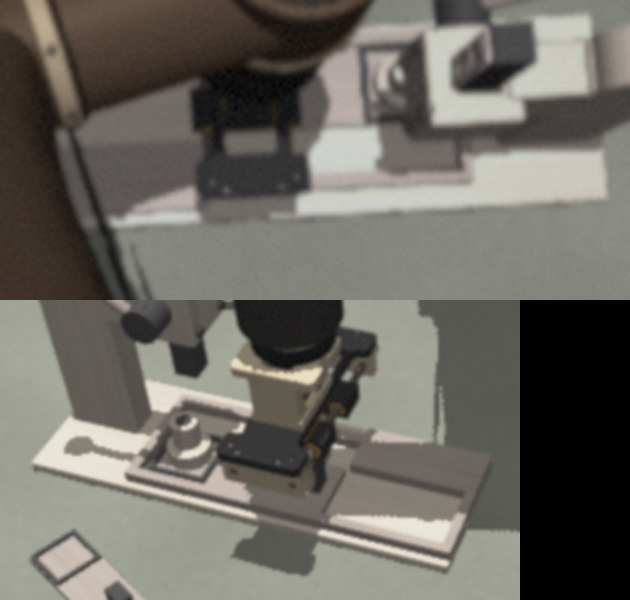

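The crop shows the pallet shifted across into the lane, with the finished hub upright in its nest. Now I'll draw it out.

arm_command(travel=[[0,0.01,0],[-0.001,0.03,0],[-0.002,0.055,0],[-0.003,0.085,0],[-0.003,0.115,0],[-0.004,0.145,0],[-0.005,0.175,0],[-0.006,0.2,0],[-0.006,0.22,0],[-0.007,0.235,0],[-0.007,0.243,0],[-0.007,0.247,0],[-0.007,0.25,0],[-0.007,0.25,0]], delta_rot=[[0,0,0],[0,0,0],[0,0,0],[0,0,0],[0,0,0],[0,0,0],[0,0,0],[0,0,0],[0,0,0],[0,0,0],[0,0,0],[0,0,0],[0,0,0],[0,0,0]])

```text
time_s: 7.55
tcp_pos: [0.5942, 0.103, 0.0575]
eef_rot: [180.0, -0.1, -88.4]
contact_force: [1.8, -8.3, -0.6]
gripper_width: 0.02
gripper_force: 20.0
```

arm_command(travel=[[0,-0.002,0],[0,-0.002,0],[0,-0.002,0],[0,-0.002,0],[0,-0.002,0],[0,-0.002,0.06],[0,-0.002,0.14],[0,-0.03,0.24],[0,-0.08,0.34],[0,-0.126,0.4],[0,-0.126,0.4],[0,-0.126,0.4]], delta_rot=[[0,0,0],[0,0,0],[0,0,0],[0,0,0],[0,0,0],[0,0,0],[0,0,0],[0,0,0],[0,0,0],[0,0,0],[0,0,0],[0,0,0]], grip=0.55)

```text
time_s: 9.05
tcp_pos: [0.5938, 0.0417, 0.2569]
eef_rot: [180.0, 0.0, -88.3]
contact_force: [0.2, -0.0, -0.1]
gripper_width: 0.0478
gripper_force: 0.0
```

Run:
```python
from h import *
c=wsnap('w2')
print('exp hub top px',proj(c,[.598,-.031,.07]),'handle',proj(c,[.5945,.0994,.072]))
```

```text
tcp [0.5938 0.0417 0.2569] [ 1.7996e+02  2.0000e-02 -8.8350e+01]
exp hub top px [317.27640515 142.53614881] handle [317.18415996 277.16170579]
```

View pics/w2.png

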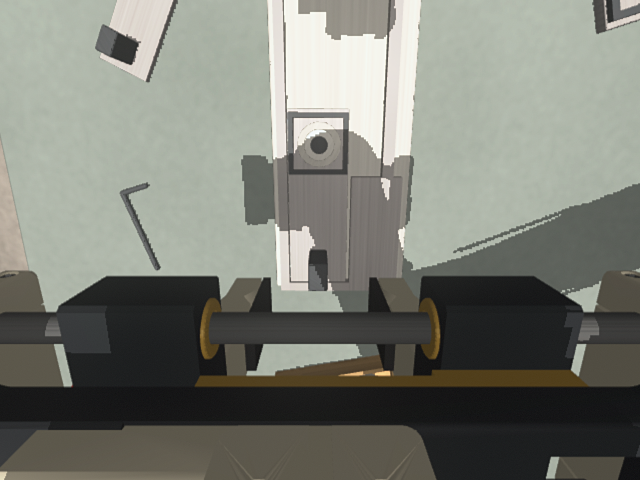

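Wrist view: the finished hub's pin disc is at (319,145) and the nest outline spans (288..348, 112..174). The pallet is at the front stop. I'll refine the hub position.

Run:
```python
from h import *
c=dict(np.load('pics/w2.npz'))
g=cv2.cvtColor(c['img'],cv2.COLOR_RGB2GRAY)
m=np.zeros_like(g);m[125:165,298:340]=(g[125:165,298:340]<75)
n,l,s,ce=cv2.connectedComponentsWithStats(m); i=1+s[1:,4].argmax(); print(s[i],ce[i],ray(c,*ce[i],.070))
P=np.array([ray(c,*p,.027) for p in [(288.5,112),(348.5,112),(348.5,174),(288.5,174)]]);print('nest',P.round(4),P.mean(0))
```

```text
[311 137  16  17 212] [318.55660377 144.75      ] [ 0.59678161 -0.02909467  0.07      ]
nest [[ 0.628  -0.0596  0.027 ]
 [ 0.5677 -0.0614  0.027 ]
 [ 0.5645  0.      0.027 ]
 [ 0.6277  0.0019  0.027 ]] [ 0.59696826 -0.02975688  0.027     ]
```

arm_command(travel=[[0.0055,-0.1,0],[0.0055,-0.1425,-0.05],[0.0055,-0.1425,-0.15],[0.0055,-0.1425,-0.25],[0.0055,-0.1425,-0.33],[0.0055,-0.1425,-0.37],[0.0055,-0.1425,-0.383],[0.0055,-0.1425,-0.383]], delta_rot=[[0,0,0],[0,0,0],[0,0,0],[0,0,0],[0,0,0],[0,0,0],[0,0,0],[0,0,0]])

```text
time_s: 10.1
tcp_pos: [0.5969, -0.0294, 0.0656]
eef_rot: [179.9, -0.0, -88.3]
contact_force: [0.1, -0.3, 0.3]
gripper_width: 0.048
gripper_force: 0.0
```

arm_command(travel=[[0,0,0],[0,0,0],[0,0,0],[0,0,0],[0,0,0],[0,0,0]], delta_rot=[[0,0,0],[0,0,0],[0,0,0],[0,0,0],[0,0,0],[0,0,0]], grip=0, newtons=15)

```text
time_s: 10.85
tcp_pos: [0.5973, -0.0296, 0.0668]
eef_rot: [-179.9, 0.0, -88.3]
contact_force: [-2.0, 0.8, 5.7]
gripper_width: 0.0272
gripper_force: 15.0
```

arm_command(travel=[[0,0,0.01],[0,0,0.03],[0,0,0.07],[0,0.0,0.12],[0,0.03,0.18],[-0.002,0.08,0.23],[-0.005,0.15,0.26],[-0.01,0.23,0.268],[-0.015,0.32,0.268],[-0.02,0.41,0.268],[-0.025,0.5,0.268],[-0.033,0.59,0.268],[-0.04,0.68,0.268],[-0.045,0.76,0.268],[-0.05,0.82,0.268],[-0.054,0.85,0.268],[-0.054,0.86,0.268],[-0.054,0.86,0.268]], delta_rot=[[0,0,0],[0,0,0],[0,0,0],[0,0,0],[0,0,0],[0,0,0],[0,0,0],[0,0,0],[0,0,0],[0,0,0],[0,0,0],[0,0,0],[0,0,0],[0,0,0],[0,0,0],[0,0,0],[0,0,0],[0,0,0]])

```text
time_s: 13.1
tcp_pos: [0.5701, 0.3998, 0.2001]
eef_rot: [180.0, -0.0, -88.3]
contact_force: [0.9, -0.4, -1.0]
gripper_width: 0.0268
gripper_force: 15.0
```

Run:
```python
from h import *
c=wsnap('w3')
for X in [(.5828,.3663,.005),(.5252,.2771,.069)]: print(proj(c,X))
```

```text
tcp [0.5701 0.3998 0.2001] [ 1.7999e+02 -1.0000e-02 -8.8340e+01]
[307.47236778 184.64269711]
[387.45765676  72.24850883]
```

View pics/w3.png

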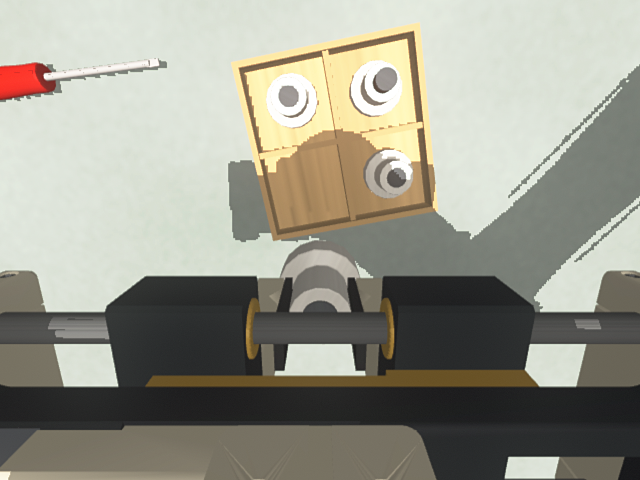

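Run:
```python
from h import *
c=dict(np.load('pics/w3.npz'))
P=np.array([ray(c,*p,.028) for p in[(233,63),(420,25),(437,210),(274,240)]]);print(P.round(4),P.mean(0))
o=ray(c,344,137,.028)  # divider crossing approx
g=cv2.cvtColor(c['img'],cv2.COLOR_RGB2GRAY)
m=np.zeros_like(g);m[62:98,370:402]=(g[62:98,370:402]<110)
n,l,s,ce=cv2.connectedComponentsWithStats(m);i=1+s[1:,4].argmax();print(s[i],ce[i],ray(c,*ce[i],.069))
print('cell floor corners',[ray(c,*p,.005).round(4) for p in[(266,160),(338,142),(350,217),(281,233)]])
print('flange top unpressed',ray(c,377,88,.025), 'cross',o)
```

```text
[[0.6449 0.2664 0.028 ]
 [0.495  0.2345 0.028 ]
 [0.4632 0.3831 0.028 ]
 [0.6124 0.4161 0.028 ]] [0.55388965 0.32502995 0.028     ]
[373  76  14  17  60] [377.26666667  86.5       ] [0.53177706 0.28670212 0.069     ]
cell floor corners [array([0.6224, 0.3443, 0.005 ]), array([0.5552, 0.326 , 0.005 ]), array([0.5402, 0.3968, 0.005 ]), array([0.6083, 0.4152, 0.005 ])]
flange top unpressed [0.5253173  0.28138668 0.025     ] cross [0.55133831 0.32170663 0.028     ]
```

Wrist view: the empty cell's centre is at about (307,187), the unpressed hub (pin) at (386,78), and the finished hub is held upright. Cell is at about (0.5825, 0.3695).

arm_command(travel=[[0.008,-0.02,-0.02],[0.018,-0.045,-0.06],[0.025,-0.06,-0.12],[0.025,-0.06,-0.18],[0.025,-0.06,-0.23],[0.025,-0.06,-0.265],[0.025,-0.06,-0.285],[0.025,-0.06,-0.295],[0.025,-0.06,-0.299],[0.025,-0.06,-0.3]], delta_rot=[[0,0,0],[0,0,0],[0,0,0],[0,0,0],[0,0,0],[0,0,0],[0,0,0],[0,0,0],[0,0,0],[0,0,0]])

```text
time_s: 14.4
tcp_pos: [0.5827, 0.3707, 0.0507]
eef_rot: [-180.0, 0.0, -88.3]
contact_force: [-0.6, 0.5, -0.8]
gripper_width: 0.0267
gripper_force: 15.0
```

arm_command(travel=[[0,0,0],[0,0,0],[0,0,0],[0,0,0],[0,0,0]], delta_rot=[[0,0,0],[0,0,0],[0,0,0],[0,0,0],[0,0,0]], grip=0.5)

```text
time_s: 15.02
tcp_pos: [0.5825, 0.3704, 0.0501]
eef_rot: [-180.0, 0.0, -88.3]
contact_force: [-0.6, 0.1, -0.5]
gripper_width: 0.0438
gripper_force: 0.0
```

arm_command(travel=[[0,0,0.03],[0,0,0.1],[0,0,0.2],[-0.04,0,0.28],[-0.1,-0.02,0.3],[-0.105,-0.02,0.3],[-0.105,-0.02,0.3]], delta_rot=[[0,0,0],[0,0,0],[0,0,0],[0,0,0],[0,0,0],[0,0,0],[0,0,0]])

```text
time_s: 15.9
tcp_pos: [0.5301, 0.3605, 0.2009]
eef_rot: [-180.0, 0.0, -88.3]
contact_force: [0.2, -0.2, 0.4]
gripper_width: 0.0439
gripper_force: 0.0
```

Run:
```python
from h import *
c=wsnap('w4')
print(proj(c,[.526,.281,.069]),proj(c,[.526,.281,.025]),proj(c,[.5825,.3704,.053]))
```

```text
tcp [0.5301 0.3605 0.2009] [-1.7996e+02  4.0000e-02 -8.8290e+01]
[328.4265241  133.45133423] [327.24339132 134.5984106 ] [258.82317892 239.9608299 ]
```

View pics/w4.png

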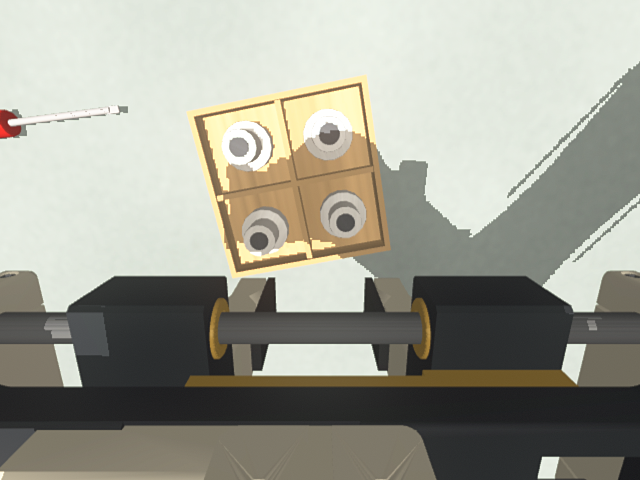

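Wrist view: the finished hub stands in its cell at (259,240) and the unpressed hub's pin is at (329,134), giving (0.5255, 0.281). Now I'll grip the unpressed hub.

arm_command(travel=[[-0.009,-0.1,0],[-0.009,-0.159,-0.02],[-0.009,-0.159,-0.1],[-0.009,-0.159,-0.18],[-0.009,-0.159,-0.25],[-0.009,-0.159,-0.285],[-0.009,-0.159,-0.3],[-0.009,-0.159,-0.303],[-0.009,-0.159,-0.303]], delta_rot=[[0,0,0],[0,0,0],[0,0,0],[0,0,0],[0,0,0],[0,0,0],[0,0,0],[0,0,0],[0,0,0]])

```text
time_s: 17.08
tcp_pos: [0.5261, 0.2814, 0.0496]
eef_rot: [-179.9, 0.1, -88.3]
contact_force: [0.7, 0.9, 0.5]
gripper_width: 0.0435
gripper_force: 0.0
```

arm_command(travel=[[0,0,0],[0,0,0],[0,0,0],[0,0,0],[0,0,0],[0,0,0]], delta_rot=[[0,0,0],[0,0,0],[0,0,0],[0,0,0],[0,0,0],[0,0,0]], grip=0, newtons=15)

```text
time_s: 17.82
tcp_pos: [0.5257, 0.2811, 0.0491]
eef_rot: [-180.0, 0.0, -88.3]
contact_force: [-1.8, 0.2, 5.4]
gripper_width: 0.0269
gripper_force: 15.0
```

arm_command(travel=[[0,0,0.01],[0,0,0.04],[0,0,0.09],[0.01,-0.02,0.15],[0.025,-0.06,0.21],[0.045,-0.13,0.25],[0.065,-0.21,0.26],[0.085,-0.3,0.26],[0.105,-0.39,0.26],[0.125,-0.47,0.25],[0.138,-0.54,0.22],[0.143,-0.59,0.17],[0.143,-0.615,0.13],[0.143,-0.622,0.1],[0.143,-0.622,0.08],[0.143,-0.622,0.065],[0.143,-0.622,0.055],[0.143,-0.622,0.055]], delta_rot=[[0,0,0],[0,0,0],[0,0,0],[0,0,0],[0,0,0],[0,0,0],[0,0,0],[0,0,0],[0,0,0],[0,0,0],[0,0,0],[0,0,0],[0,0,0],[0,0,0],[0,0,0],[0,0,0],[0,0,0],[0,0,0]])

```text
time_s: 20.08
tcp_pos: [0.597, -0.0298, 0.076]
eef_rot: [180.0, -0.0, -88.3]
contact_force: [-0.4, -0.1, -0.9]
gripper_width: 0.027
gripper_force: 15.0
```

Run:
```python
from h import *
c=wsnap('w5');s=snap('scene','scene5')
A=cv2.imread('pics/w5.png')[130:400,180:480]
B=cv2.resize(cv2.imread('pics/scene5.png')[200:300,150:310],(480,300),interpolation=cv2.INTER_CUBIC)
o=np.zeros((300,780,3),np.uint8);o[:270,:300]=A;o[:,300:]=B;cv2.imwrite('pics/crop5.png',o)
```

```text
tcp [ 0.597  -0.0298  0.076 ] [179.99  -0.   -88.29]
```

View pics/crop5.png

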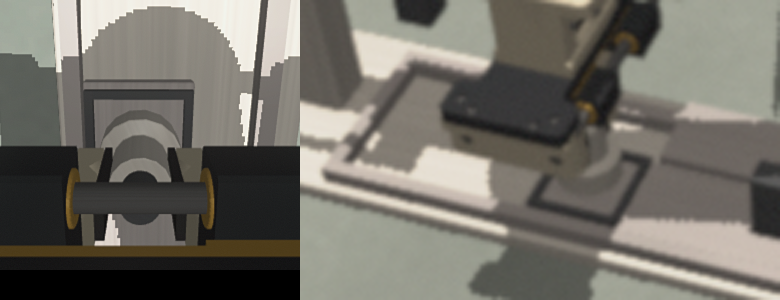

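The crop shows the held hub centred over the nest, about 10 mm up. I'll lower it slowly and release.

arm_command(travel=[[0,0,-0.006],[0,0,-0.012],[0,0,-0.016],[0,0,-0.019],[0,0,-0.02],[0,0,-0.02]], delta_rot=[[0,0,0],[0,0,0],[0,0,0],[0,0,0],[0,0,0],[0,0,0]])

```text
time_s: 20.92
tcp_pos: [0.597, -0.0302, 0.0662]
eef_rot: [-180.0, -0.0, -88.3]
contact_force: [-0.6, -0.4, -0.4]
gripper_width: 0.0272
gripper_force: 15.0
```

arm_command(travel=[[0,0,0],[0,0,0],[0,0,0],[0,0,0],[0,0,0]], delta_rot=[[0,0,0],[0,0,0],[0,0,0],[0,0,0],[0,0,0]], grip=0.5)

```text
time_s: 21.55
tcp_pos: [0.597, -0.0301, 0.0661]
eef_rot: [-180.0, 0.0, -88.3]
contact_force: [0.7, -0.0, -0.6]
gripper_width: 0.0438
gripper_force: 0.0
```

arm_command(travel=[[0,0,0.03],[0,0,0.1],[0,0,0.2],[0,0.04,0.3],[-0.006,0.12,0.36],[-0.006,0.144,0.38],[-0.006,0.144,0.38]], delta_rot=[[0,0,0],[0,0,0],[0,0,0],[0,0,0],[0,0,0],[0,0,0],[0,0,0]])

```text
time_s: 22.42
tcp_pos: [0.5941, 0.0425, 0.257]
eef_rot: [-179.9, 0.0, -88.2]
contact_force: [-0.5, -0.1, -0.5]
gripper_width: 0.0438
gripper_force: 0.0
```

Run:
```python
from h import *
c=wsnap('w6')
g=cv2.cvtColor(c['img'],cv2.COLOR_RGB2GRAY)
o=cv2.resize(cv2.imread('pics/w6.png')[80:300,260:400],(382,600),interpolation=cv2.INTER_CUBIC);cv2.imwrite('pics/crop6.png',o)
print('exp pin',proj(c,[.597,-.030,.086]),'nest',proj(c,[.597,-.03,.027]),'handle',proj(c,[.5945,.0994,.072]))
```

```text
tcp [0.5941 0.0425 0.257 ] [-1.7992e+02  4.0000e-02 -8.8230e+01]
exp pin [319.17136233 142.75090103] nest [319.34306802 142.57731021] handle [317.7237763  276.31010708]
```

View pics/crop6.png

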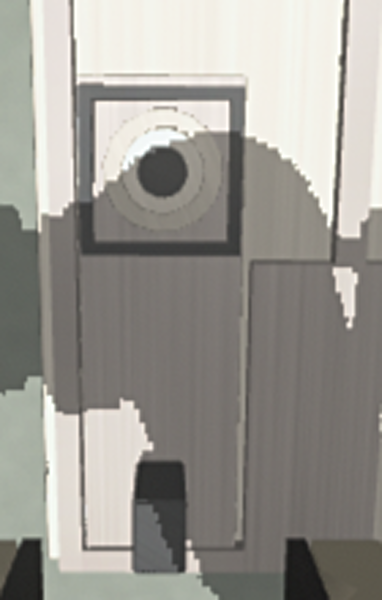

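The crop shows the unpressed hub upright and centred in the nest, with its pin at (319,142). Back to the handle.

arm_command(travel=[[0,0.08,0],[0,0.119,-0.04],[0,0.119,-0.14],[0,0.119,-0.24],[0,0.119,-0.33],[0,0.119,-0.38],[0,0.119,-0.399],[0,0.119,-0.399]], delta_rot=[[0,0,0],[0,0,0],[0,0,0],[0,0,0],[0,0,0],[0,0,0],[0,0,0],[0,0,0]])

```text
time_s: 23.48
tcp_pos: [0.5936, 0.1005, 0.0558]
eef_rot: [179.9, -0.1, -88.4]
contact_force: [-1.3, -0.4, 0.4]
gripper_width: 0.0443
gripper_force: 0.0
```

arm_command(travel=[[0,0,0],[0,0,0],[0,0,0],[0,0,0],[0,0,0],[0,0,0],[0,0,0]], delta_rot=[[0,0,0],[0,0,0],[0,0,0],[0,0,0],[0,0,0],[0,0,0],[0,0,0]], grip=0, newtons=20)

```text
time_s: 24.35
tcp_pos: [0.5943, 0.1016, 0.0574]
eef_rot: [-179.9, 0.0, -88.3]
contact_force: [-1.5, -0.8, 6.4]
gripper_width: 0.0202
gripper_force: 20.0
```

arm_command(travel=[[0,-0.01,0],[0.001,-0.03,0],[0.002,-0.055,0],[0.003,-0.08,0],[0.003,-0.105,0],[0.004,-0.13,0],[0.004,-0.155,0],[0.005,-0.18,0],[0.006,-0.205,0],[0.006,-0.225,0],[0.007,-0.24,0],[0.007,-0.247,0],[0.007,-0.249,0],[0.007,-0.249,0]], delta_rot=[[0,0,0],[0,0,0],[0,0,0],[0,0,0],[0,0,0],[0,0,0],[0,0,0],[0,0,0],[0,0,0],[0,0,0],[0,0,0],[0,0,0],[0,0,0],[0,0,0]])

```text
time_s: 26.1
tcp_pos: [0.5983, -0.0232, 0.0574]
eef_rot: [-179.9, 0.0, -88.3]
contact_force: [0.7, 2.4, 6.1]
gripper_width: 0.02
gripper_force: 20.0
```

arm_command(travel=[[-0.006,0,0],[-0.018,-0.001,0],[-0.032,-0.001,0],[-0.046,-0.001,0],[-0.056,-0.002,0],[-0.063,-0.002,0],[-0.067,-0.002,0],[-0.069,-0.002,0],[-0.069,-0.002,0]], delta_rot=[[0,0,0],[0,0,0],[0,0,0],[0,0,0],[0,0,0],[0,0,0],[0,0,0],[0,0,0],[0,0,0]])

```text
time_s: 27.22
tcp_pos: [0.5639, -0.0242, 0.0574]
eef_rot: [-179.9, 0.0, -88.3]
contact_force: [2.2, 0.2, 6.5]
gripper_width: 0.0201
gripper_force: 20.0
```

arm_command(travel=[[-0.001,0,0],[-0.002,0,0],[-0.002,0,0]], delta_rot=[[0,0,0],[0,0,0],[0,0,0]])

```text
time_s: 27.6
tcp_pos: [0.5631, -0.0241, 0.0574]
eef_rot: [-179.9, -0.0, -88.3]
contact_force: [3.0, 0.6, 6.6]
gripper_width: 0.0198
gripper_force: 20.0
```

arm_command(travel=[[0,0,0],[0,0,0],[0,0,0],[0,0,0],[0,0,0],[0,0,0.06],[0,0.02,0.14],[0,0.08,0.24],[0,0.13,0.34],[0,0.13,0.4],[0,0.13,0.4],[0,0.13,0.4]], delta_rot=[[0,0,0],[0,0,0],[0,0,0],[0,0,0],[0,0,0],[0,0,0],[0,0,0],[0,0,0],[0,0,0],[0,0,0],[0,0,0],[0,0,0]], grip=0.6)

```text
time_s: 29.1
tcp_pos: [0.5615, 0.0408, 0.2559]
eef_rot: [180.0, 0.0, -88.3]
contact_force: [-0.4, -0.1, -0.6]
gripper_width: 0.0526
gripper_force: 0.0
```

Run:
```python
from h import *
c=wsnap('w7');snap('scene','scene7')
for n in('w1','w7'):
    c=dict(np.load(f'pics/{n}.npz')); print(n,proj(c,[.5635,-.025,.072]),proj(c,[.567,-.155,.08]))
A=cv2.resize(cv2.imread('pics/w7.png')[0:300,210:420],(420,600),interpolation=cv2.INTER_CUBIC)
B=cv2.resize(cv2.imread('pics/scene7.png')[180:340,110:490],(380,160))
o=np.zeros((600,800,3),np.uint8);o[:,:420]=A;o[:160,420:]=B;cv2.imwrite('pics/crop7.png',o)
```

```text
tcp [0.5615 0.0408 0.2559] [ 1.7995e+02  1.0000e-02 -8.8330e+01]
w1 [317.93222381 153.87251045] [318.01609098 -13.97265526]
w7 [319.44462794 150.51911104] [319.8634319 -21.222682 ]
```

View pics/crop7.png

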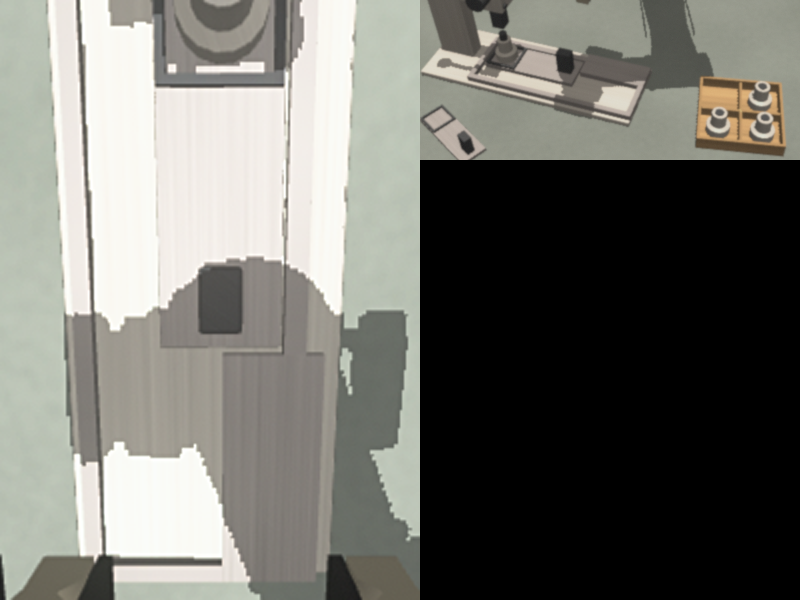

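The crop shows the pallet home (handle at (320,149), against an expected (319,150)), with the hub upright in its nest under the ram. Three hubs stand in the crate. I'm handing the job in.

```bash
python3 -c "
from h import *
print(close_job())"
```

```text
the job is handed in; nothing more can be done
None
```

The work on the press is changed over and the job is handed in at about 29 s of the 72 s allowed: the pallet is home with the unpressed hub upright in its nest, and the finished hub stands in the crate's empty cell; `close_job()` returned no verdict.

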